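# Park the ink roller and bolt it in

## Task

Using only the outside of the fingertips, push the red ink roller slowly up the ramp of its wooden rack, over the crest and against the stop, without letting it run back down. Then push the bolt with the yellow knob fully home, so that it lies across behind the parked roller. Do not grip or lift the roller, press it gently, and leave the other things on the table where they are.

Things in the scene. Friction and masses are not known exactly. Their poses are not given: they have to be found in the camera images.
- rack: Light wood roller rack with white track, fixed, 260 x 143 mm. Origin: centre of underside, on the table; +x uphill along the track, +y left, z up. Track along x: level landing 12 mm high at x=-130..-50 mm, 8.9 degree ramp to a crest 30 mm high at x=65, then a seat falling 4.5 degrees to the stop. Front lip (x=-130..-122) 20 mm high. Cheeks: inner faces y=+-61.5, outer +-71.5, 56 mm high.
- roller: Red ink roller, a loose smooth cylinder 40 mm in diameter, 120 mm long, 0.17 to 0.35 kg, rolling freely. Origin: its centre; its y axis is the cylinder's axis (x, z turn as it rolls). It starts on the landing, lying across the track with 1.5 mm of play at each end. Parked, its centre is at x=88, z=48 mm in the rack's frame and it stays there when released; let go short of the crest it rolls back.
- bolt (a joint): Slide of the retaining bolt in m: 0 fully out, 0.035 fully home (end stop). It moves along the rack's +y, from the right cheek across the track at x=52..64 mm of the rack's frame, 4 mm behind the parked roller. About 1.5 N of friction; it stays where it is left.
- bolt_knob (a point): Middle, 74 mm above the table, of the yellow upright knob on the bolt's right end: a cylinder 16 mm in diameter from 59 to 88 mm above the table. In the rack's frame x=58 mm, y=-130 mm with the bolt out, -95 mm home. Open to be pushed from its outer side; inward of it stands the bolt's steel guide (x=44..72, y=-80..-62 mm, 66 mm high).
- rack_stop (a point): Middle of the black stop face at the top end of the track, at x=108, y=0, z=48 mm in the rack's frame; the end board behind it is 66 mm high.
- ramp_mid (a point): Middle of the ramp's surface, at x=7.5 mm, z=21 mm in the rack's frame; its x axis points up the slope and its z axis is square to the slope. The roller's axis is 20 mm above it along this z on the ramp, about 26 mm on the landing.
- letter_block: Wooden printing block, 44x36x23 mm, loose bystander; origin centre of underside.
- metal_spacer: Blue-grey metal spacer of H shape, 50x82x26 mm, loose bystander; origin centre of underside.
- type_group: Dark group of type lines, 34x41x26 mm, loose bystander; origin centre of underside.
- brass_strip: Brass block, 54x18x22 mm, loose bystander; origin centre of underside.
- wood_spacer: Wooden spacer, 60x24x18 mm, loose bystander; origin centre of underside.
There are look-alikes about, which are no part of the job. Of the things shaped like the roller, the red one is meant.

How it is judged:
By the outcome, as a careful person would: the job done as asked, in the order asked, and still so for the second after the job is handed in, with the robot touching nothing.
It also fails if it takes over 51 s, if anything falls off the work surface, if the arm or the gripper's body presses on something with over 40 N, if the wrist force passes 120 N, or if a joint passes its speed limit or range.

## Robot

A 6-joint arm with a two-finger parallel gripper is mounted at the origin on a cart in front of the work surface, level with it; the furniture and walls round the work are solid. World frame = base frame: x ahead of the robot, y to its left, z up, the work surface at z = 0. Lengths are in mm, angles in rad, forces in N, time in s.
With the tool pointing down it reaches from about 250 to 800 mm from the base axis. Payload 8.5 kg.
Tool frame: the origin (TCP) lies at the very end of the fingers, on their centre line; the grasp point (between the pads) lies 19 mm behind it; z points along the fingers, y is the line along which they close (so a half turn about z gives the same grasp; the last joint's range is limited). The gripper opens to 85 mm and grips with 20 to 120 N. Pads are 22 mm wide; open, the fingers measure 114 mm over their backs; the gripper's body (76 mm by 85 mm) begins 54 mm behind the grasp point. The pads swing forward as they close: fully open they stand 13 mm farther back than shut.
Start: joints at [-1.167, 0.238, -0.013, 1.319, 0, 1.571], TCP at [206.26, -482.733, 194.976] pointing down, gripper open.
Joint ranges: [-2.66, 2.66], [-1.03, 1.9], [-1.14, 1.46], [-1.82, 2.27], [-1.45, 1.34], [-3.14, 3.14]. Speed limits (rad/s): [2.22, 2.22, 2.79, 3.14, 3.14, 3.14].

## Interface

Orientations are given as [roll, pitch, yaw] about the fixed x, y, z axes, in that order (R = Rz(yaw) Ry(pitch) Rx(roll)).
In Python, from workcell import ctrl gives the robot as it stands. The module is installed in compiled form; this text tells all that it offers.
- The arm moves only by the tool apply_moves, never from a script. Its argument "steps" is text: rows parted by semicolons, each of 7 numbers parted by spaces: the shift along the tool's x, y, z in mm, then the turn, a rotation vector about the tool's x, y, z in degrees, then the opening, from 0 (shut) to 1 (fully open). In form: tx ty tz ax ay az grip; .... A call has 1 to 8 rows; each row shifts and turns the commanded pose from where the row before left it, along the tool's axes as they then stand; what a row does not reach is not made up. A row lasts 1/10 s, in which the tool goes at most 50 mm and 8.59 degrees, less where a joint would pass 70% of its speed; a pose out of reach is approached as far as the arm can. A call with a gripper value outside its range is refused whole. The fingers move at their own pace and stop on an object; "force" is the grip in N (left out, the last holds). Time passes only in rows, so rows that do not move let the fingers close. It gives the time, the measured TCP pose, the force, the opening and the grip force at its end, in the units of the state.
- ctrl.observe(): the state, without advancing time (a new reading comes with each control period).
- ctrl.get_image(name): name is "side" or "top"; returns a dict with "frame" (400x640x3 uint8, red, green, blue), "range_z" (400x640 float32, mm along the optical axis (not along the pixel's ray), 0 where there is no reading), "fovy" (degrees; the focal length in pixels is half the picture's height over the tangent of half this angle, whatever the lens; pixels are square), "cx", "cy" (the principal point, pixels), "R" (3x3) and "t" (3): a world point X has camera coordinates R X + t. Camera axes: x right, y down, z forward; pixel columns grow to the right and rows downward; lengths in mm; the calibration is good to about 2 mm. A picture is of the moment at which its call begins.
- ctrl.close_job(): hands the job in; it is judged then, once.
The state is a dict: "time": time; "qpos": joint angles; "qd": joint speeds; "effort": joint torques, N m; "position": TCP position; "ee_rot": TCP orientation; "ft_force": force on the tool from outside, world axes, zero at the start; "moment": the same for the moment, N m; "width": opening from 0.0 (shut) to 1.0 (fully open); "grasp_force": force on a finger pad.
Only numpy, scipy, OpenCV 4.12 (cv2) and the standard library are available. Lean on these libraries where they do the work, as an engineer would, in place of code of your own. Each camera call takes 0.05 s, during which the arm holds its last target. There are 200 camera calls.

## Working session

There is one attempt and no reset: what is moved stays moved. The work goes in short steps, Python scripts to look and compute and a tool call to move; the robot and the scene stay as the last step left them, time stands still between calls to the robot, and variables do not carry over. Pictures are saved under pics/ and viewed, at most 10 in all, crops included, and the job is handed in when it is done.

Besides the shell and the picture viewer there is one more tool, called after ">>>" as name(argument=value, ...), one argument or row to a line, values as JSON. apply_moves: Moves the arm, as the interface text tells. Its arguments: {"type":"object","properties":{"steps":{"type":"string"},"force":{"type":"number"}},"required":["steps"]}

```bash
mkdir -p pics; cat > h.py <<'E'
import numpy as np, cv2
from workcell import ctrl
def cam(n,fn=None):
    im=ctrl.get_image(n)
    if fn: cv2.imwrite('pics/'+fn,im['frame'][:,:,::-1])
    np.savez(n+'.npz',**im); return im
def f(im): return 200/np.tan(np.radians(im['fovy'])/2)
def cloud(im):
    z=im['range_z'].astype(float); v,u=np.mgrid[:400,:640]; k=f(im)
    P=np.stack([(u-im['cx'])*z/k,(v-im['cy'])*z/k,z],-1)
    W=(P-im['t'])@im['R']; W[z==0]=np.nan; return W
def proj(im,X):
    c=im['R']@np.array(X,float)+im['t']; return c[:2]/c[2]*f(im)+[im['cx'],im['cy']]
E
python3 - <<'E'
from h import *
print(ctrl.observe())
for n in('top','side'):
    im=cam(n,n+'1.png'); print(n,im['fovy'],im['cx'],im['cy'],-im['R'].T@im['t'])
E
```

```text
{'time': 0.0, 'qpos': array([-1.16699839e+00,  2.38766806e-01, -1.42522948e-02,  1.31922481e+00,
        6.08612486e-06,  1.57081000e+00]), 'qd': array([ 1.38842953e-03, -2.35233793e-04, -1.36113390e-03, -7.36978132e-05,
        8.48045796e-04, -7.02879718e-04]), 'effort': array([-1.08119064e-03, -5.38778400e+01,  3.46432722e+01,  1.84316409e-02,
        8.34069760e-05,  1.52482272e-05]), 'position': array([ 206.09337087, -482.33574462,  194.38577328]), 'ee_rot': array([-3.14014507e+00, -6.06632739e-06,  4.03784253e-01]), 'ft_force': array([-0.00152102,  0.02907315,  0.73279313]), 'moment': array([ 0.00995044, -0.00654787, -0.02407477]), 'grasp_force': 0.0, 'width': 1.00298721510796}
top 56.87229106652035 324.6796291660026 206.52328036314842 [474.60099308   6.75250239 907.52619059]
side 54.303479964249135 322.01573998643863 198.03625536078582 [ 468.94740291 -819.93435493  685.30709264]
```

View pics/top1.png

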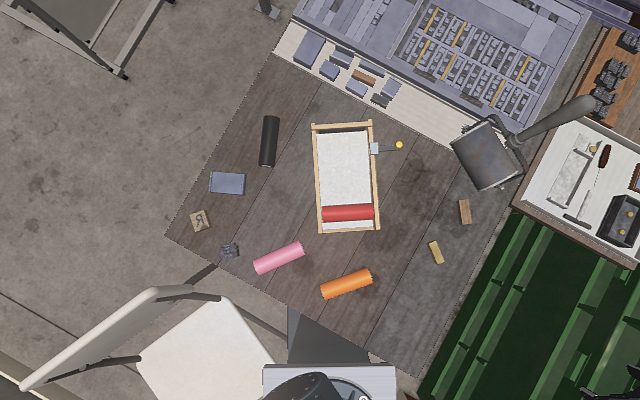

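View pics/side1.png

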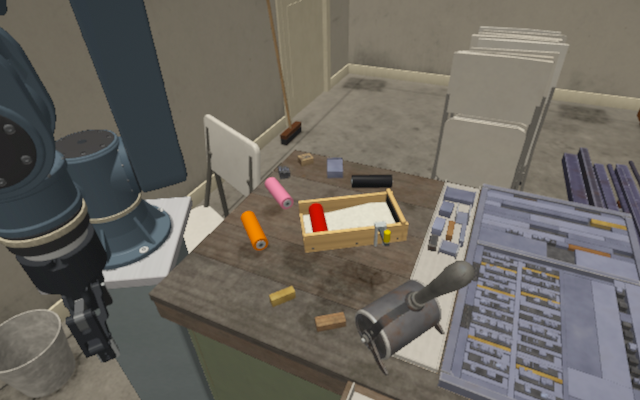

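The top view shows the rack, with the stop end at the top near (342,124) and the lip near (348,231). The red roller is at (348,213) and the yellow knob at (399,145). The side view agrees. Next I fit the rack pose from the depth data.

```bash
python3 - <<'E'
from h import *
for n in('top','side'):
    im=dict(np.load(n+'.npz')); W=cloud(im); F=im['frame'].astype(int)
    red=(F[...,0]>150)&(F[...,1]<70)&(F[...,2]<70); P=W[red]; P=P[(P[:,0]>250)&(abs(P[:,1])<200)]
    print(n,'red',len(P),np.nanmedian(P,0),np.nanmax(P[:,2]))
    print(' minrect',cv2.minAreaRect(P[:,:2].astype(np.float32)))
    yel=(F[...,0]>180)&(F[...,1]>160)&(F[...,2]<80); v,u=np.where(yel); k=W[yel]; k=k[(k[:,2]>50)&(k[:,2]<110)]
    print(' yel',len(k),np.nanmean(k,0),np.nanmax(k,0),np.nanmin(k,0))
    m=(W[...,2]>48)&(W[...,2]<75)&(W[...,0]>330)&(W[...,0]<660)&(W[...,1]>-100)&(W[...,1]<70)
    m=m&~yel
    A=W[m]; print(' top',len(A),cv2.minAreaRect(A[:,:2].astype(np.float32)),np.percentile(A[:,2],[5,50,95]))
    t=(W[...,2]>-10)&(W[...,2]<10); print(' table z',np.median(W[t][:,2]))
im=dict(np.load('top.npz'))
# corner candidates at z=56, hand-read
def ray(u,v,z):
    d=im['R'].T@np.array([(u-im['cx'])/f(im),(v-im['cy'])/f(im),1]); c=-im['R'].T@im['t']; return c+d*(z-c[2])/d[2]
cv2.imwrite('pics/crop.png',cv2.resize(im['frame'][105:245,295:415,::-1],None,fx=4.2,fy=4.2,interpolation=cv2.INTER_CUBIC))
print(ray(399,145,88))
E
```

```text
top red 20 [501.264679   -69.43268675  41.52737028] 47.495612119619736
 minrect ((516.2999877929688, -47.65135192871094), (33.386962890625, 115.03298950195312), 2.8297533988952637)<stdin>:8: RuntimeWarning: Mean of empty slice
Traceback (most recent call last):
ValueError: zero-size array to reduction operation fmax which has no identity
```

```bash
python3 - <<'E'
from h import *
for n in('top','side'):
    im=dict(np.load(n+'.npz')); W=cloud(im); H=cv2.cvtColor(im['frame'],cv2.COLOR_RGB2HSV).astype(int)
    roi=(W[...,0]>330)&(W[...,0]<680)&(abs(W[...,1]+40)<150)
    red=((H[...,0]<5)|(H[...,0]>172))&(H[...,1]>170)&(H[...,2]>80)&roi; P=W[red]
    print(n,'red',len(P),np.median(P,0),P[:,2].max(),cv2.minAreaRect(P[:,:2].astype(np.float32)))
    yel=(abs(H[...,0]-27)<4)&(H[...,1]>170)&(H[...,2]>100)&roi&(W[...,2]>40); k=W[yel]; v,u=np.where(yel)
    if len(k):print(' yel',len(k),u.mean(),v.mean(),k.mean(0),k.max(0),k.min(0))
    m=(W[...,2]>48)&(W[...,2]<75)&roi&(W[...,1]>-110)&(W[...,1]<70)&~cv2.dilate(yel.astype(np.uint8),np.ones((5,5))).astype(bool)
    A=W[m]; print(' top',len(A),cv2.minAreaRect(A[:,:2].astype(np.float32)),np.percentile(A[:,2],[5,50,95]))
    t=(W[...,2]>-10)&(W[...,2]<10); print(' table z',np.median(W[t][:,2]))
im=dict(np.load('top.npz'))
cv2.imwrite('pics/crop.png',cv2.resize(im['frame'][105:245,295:415,::-1],None,fx=4.2,fy=4.2,interpolation=cv2.INTER_CUBIC))
E
```

```text
top red 5 [500.97140442 -92.04155211  37.31029433] 39.294801132587125 ((500.9672546386719, -92.01551055908203), (9.515555381774902, 0.0702887699007988), 89.64348602294922)
 top 1120 ((575.87451171875, -40.02411651611328), (210.2416534423828, 141.69468688964844), 0.8816593885421753) [48.80574186 53.83393194 59.36298494]
 table z 0.42550948863005345
side red 364 [514.12335824 -48.94843483  48.23107951] 52.97471668878442 ((514.904541015625, -46.62736892700195), (35.2386360168457, 112.67860412597656), 2.2293190956115723)
 yel 75 386.56 235.65333333333334 [ 664.99571279 -170.25297459   77.22172752] [ 674.54413865 -120.97527895   88.69387747] [ 658.92263499 -176.60717668   50.23533201]
 top 524 ((576.2775268554688, -41.94145202636719), (209.41859436035156, 137.69442749023438), 0.9891337752342224) [48.35501123 51.40488347 55.91568371]
 table z -1.3341088811798174
```

View pics/crop.png

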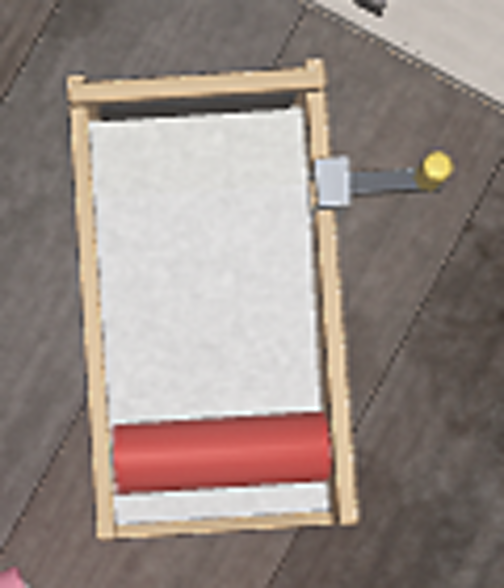

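```bash
python3 - <<'E'
from h import *
im=dict(np.load('top.npz'))
def ray(im,u,v,z):
    d=im['R'].T@np.array([(u-im['cx'])/f(im),(v-im['cy'])/f(im),1]); c=-im['R'].T@im['t']; return c+d*(z-c[2])/d[2]
def cp(x,y,z): return ray(im,295+x/4.2-.4,105+y/4.2-.4,z)
fl,fr,bl,br=cp(98,537,56),cp(357,523,56),cp(68,76,66),cp(325,60,66)
for n,p in zip('fl fr bl br knob gl gr ra rb'.split(),[fl,fr,bl,br,cp(438,166,88),cp(317,158,66),cp(349,206,66),cp(114,458,46),cp(329,447,46)]): print(n,p.round(1))
for a,b in((fl,fr),(bl,br),(fl,bl),(fr,br)): d=b-a; print(np.hypot(*d[:2]),np.degrees(np.arctan2(d[1],d[0])))
print((fl+fr+bl+br)/4)
s=dict(np.load('side.npz')); print(ray(s,386.5,231,88))
E
```

```text
fl [471.2  21.3  56. ]
fr [ 476.6 -120.7   56. ]
bl [725.3  34.1  66. ]
br [ 732.1 -108.    66. ]
knob [ 666.7 -164.1   88. ]
gl [ 677.3 -102.3   66. ]
gr [ 650.3 -119.2   66. ]
ra [514.8  12.   46. ]
rb [ 519.1 -107.7   46. ]
142.131123856398 -87.8105262323427
142.22563065566806 -87.25244842894097
254.39872897083077 2.8649041227847354
255.78291707367896 2.841589090523844
[601.29343756 -43.32403972  61.        ]
[ 664.94332248 -166.3213071    88.        ]
```

The rack centre is at about (601,-43) with yaw about 2.7°. The roller is at rack x≈-84, y≈0, and the knob is at about (666,-165). These agree with the given sizes. I close the fingers, align yaw and travel high.

>>> apply_moves(
  steps="0 0 0 0 0 6.8 0; 0 0 0 0 0 6.8 0; 0 0 0 0 0 6.8 0; 22 -32 0 0 0 0 0; 22 -32 0 0 0 0 0; 22 -32 0 0 0 0 0; 22 -32 0 0 0 0 0; 22 -32 0 0 0 0 0",
  force=20,
)

```text
time: 0.9
position: [308.9, -316.2, 194.8]
ee_rot: [-3.141, 0.0, 0.047]
ft_force: [0.0, -0.9, -0.3]
width: -0.002
grasp_force: 0.0
```

>>> apply_moves(
  steps="22 -32 0 0 0 0 0; 22 -32 0 0 0 0 0; 22 -32 0 0 0 0 0; 22 -32 0 0 0 0 0; 22 -32 0 0 0 0 0; 22 -32 0 0 0 0 0; 22 -32 0 0 0 0 0; 0 0 0 0 0 0 0",
)

```text
time: 1.7
position: [453.4, -83.4, 194.6]
ee_rot: [-3.141, -0.0, 0.052]
ft_force: [0.3, -0.9, 0.4]
width: -0.003
grasp_force: 0.0
```

>>> apply_moves(
  steps="22 -33 0 0 0 0 0; 0 0 35 0 0 0 0; 0 0 35 0 0 0 0; 0 0 35 0 0 0 0; 0 0 30 0 0 0 0; 0 0 10 0 0 0 0; 0 0 0 0 0 0 0",
)

```text
time: 2.4
position: [470.8, -52.8, 49.1]
ee_rot: [-3.141, 0.003, 0.047]
ft_force: [-0.1, -0.2, 0.3]
width: 0.0
grasp_force: 0.0
```

```bash
python3 - <<'E'
from h import *
print(ctrl.observe()['position'])
s=cam('side'); t=cam('top')
a=cv2.resize(s['frame'][150:300,250:450,::-1],None,fx=3,fy=3,interpolation=cv2.INTER_CUBIC)
cv2.imwrite('pics/s2.png',a)
E
```

```text
[470.7984347  -52.83199648  49.0754807 ]
```

View pics/s2.png

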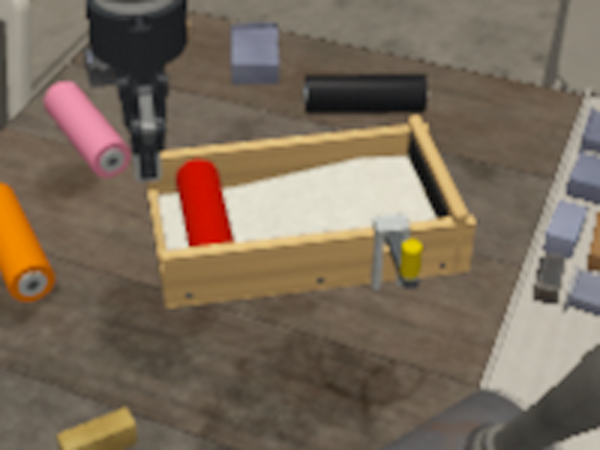

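The side view shows the closed fingertips at crop (148,177), just above the front lip, with the red roller ahead at (205,205). I centre laterally, descend to 24 mm and approach slowly.

>>> apply_moves(
  steps="3 -3.5 0 0 0 0 0; 0 0 15 0 0 0 0; 0 0 10 0 0 0 0; 0 0 0 0 0 0 0; 2 0 0 0 0 0 0; 2 0 0 0 0 0 0; 2 0 0 0 0 0 0; 2 0 0 0 0 0 0",
)

```text
time: 3.3
position: [483.3, -48.6, 25.3]
ee_rot: [3.142, -0.001, 0.048]
ft_force: [-0.6, 0.1, -0.5]
width: 0.001
grasp_force: 0.0
```

>>> apply_moves(
  steps="3 0 0 0 0 0 0; 3 0 0 0 0 0 0; 3 0 0 0 0 0 0; 3 0 0 0 0 0 0; 3 0 0 0 0 0 0; 3 0 0 0 0 0 0; 3 0 0 0 0 0 0; 3 0 0 0 0 0 0",
)

```text
time: 4.1
position: [507.1, -47.4, 25.0]
ee_rot: [-3.141, 0.0, 0.048]
ft_force: [-0.7, -0.1, 0.1]
width: -0.002
grasp_force: 0.0
```

```bash
cat > m.py <<'E'
from h import *
import sys
o=ctrl.observe(); print(o['position'].round(1),o['ft_force'].round(2))
c,s_=np.cos(.047),np.sin(.047); O=np.array([601.3,-43.3])
for n in('top','side'):
    im=cam(n); W=cloud(im); H=cv2.cvtColor(im['frame'],cv2.COLOR_RGB2HSV).astype(int)
    red=((H[...,0]<8)|(H[...,0]>170))&(H[...,1]>140)&(H[...,2]>80)
    D=W[...,:2]-O; X=D[...,0]*c+D[...,1]*s_; Y=-D[...,0]*s_+D[...,1]*c
    red&=(abs(X)<125)&(abs(Y)<70)&(W[...,2]>15)
    x,y,z=X[red],Y[red],W[...,2][red]
    t=z>z.max()-6
    print(n,red.sum(),'x',np.percentile(x,[2,50,98]).round(1),'y',y.min().round(1),y.max().round(1),'ztop',np.percentile(z,97).round(1),'xtop',x[t].mean().round(1),'slope',np.degrees(np.arctan(np.polyfit(y,x,1)[0])).round(1))
if len(sys.argv)>1: cv2.imwrite('pics/'+sys.argv[1],cv2.resize(cam('side')['frame'][150:300,250:450,::-1],None,fx=3,fy=3,interpolation=cv2.INTER_CUBIC))
E
python3 m.py s3.png
```

```text
[507.1 -47.4  25. ] [-0.72 -0.06  0.06]Traceback (most recent call last):
  File "m.py", line 11, in <module>
    t=z>z.max()-6
        ~~~~~^^
    return umr_maximum(a, axis, None, out, keepdims, initial, where)
ValueError: zero-size array to reduction operation maximum which has no identity
```

```bash
sed -i 's/    t=z>z.max()-6/    if len(z)<5: print(n,"hidden"); continue\n    t=z>z.max()-6/' m.py; python3 m.py s3.png
```

```text
[507.6 -47.4  25. ] [ 0.32 -0.21 -0.  ]
top hidden
side 275 x [-103.1  -84.9  -69.1] y -57.9 51.9 ztop 60.9 xtop -83.8 slope 4.9
```

View pics/s3.png

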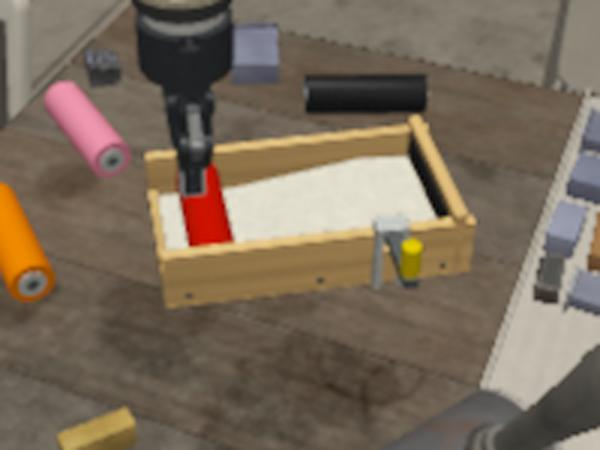

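```bash
python3 - <<'E'
from h import *
s=dict(np.load('side.npz')); W=cloud(s)
for X in([507.6,-47.4,25],[507.6,-47.4,52],[496,-62,25],[518,-62,25],[517,-108,32],[517,12,32],[517,-108,52]): print(X,((proj(s,X)-[250,150]+.5)*3-.5).round(0))
for v in (185,175,160,140):
  for u in (185,193,200): print((u,v),W[150+v//3,250+u//3].round(0),end=' ')
  print()
E
```

```text
[507.6, -47.4, 25] [195. 222.]
[507.6, -47.4, 52] [194. 198.]
[496, -62, 25] [183. 234.]
[518, -62, 25] [209. 232.]
[517, -108, 32] [212. 262.]
[517, 12, 32] [200. 173.]
[517, -108, 52] [212. 244.]
(185, 185) [499. -57.  76.] (193, 185) [506. -65.  81.] (200, 185) [511. -63.  80.] 
(185, 175) [500. -57.  85.] (193, 175) [507. -61.  88.] (200, 175) [512. -61.  88.] 
(185, 160) [ 498. -106.  138.] (193, 160) [505. -99. 132.] (200, 160) [510. -95. 129.] 
(185, 140) [501. -68. 131.] (193, 140) [ 506. -102.  155.] (200, 140) [ 511. -101.  154.]
```

```bash
python3 - <<'E'
from h import *
s=dict(np.load('side.npz')); W=cloud(s);F=s['frame']
u=250+193//3
for v in range(196,226): print(v,(v-150)*3,W[v,u].round(0),F[v,u],W[v,u-4].round(0),W[v,u+4].round(0))
print(ctrl.observe())
E
```

```text
196 138 [ 506. -102.  155.] [132 131 129] [498. -67. 130.] [516. -92. 147.]
197 141 [ 506. -104.  154.] [145 144 140] [497. -92. 146.] [ 515. -107.  155.]
198 144 [ 506. -106.  152.] [137 137 134] [497. -91. 142.] [ 515. -106.  151.]
199 147 [ 505. -108.  151.] [96 97 96] [ 496. -107.  151.] [ 514. -110.  152.]
200 150 [ 505. -107.  148.] [68 68 68] [ 496. -108.  149.] [ 514. -110.  149.]
201 153 [ 505. -111.  147.] [51 51 51] [497. -87. 130.] [ 514. -110.  146.]
202 156 [ 505. -107.  142.] [49 50 50] [497. -88. 128.] [ 515. -104.  138.]
203 159 [505. -99. 132.] [44 45 46] [497. -84. 122.] [ 515. -101.  133.]
204 162 [506. -95. 126.] [32 33 35] [497. -85. 120.] [515. -93. 124.]
205 165 [506. -81. 112.] [34 35 37] [496. -82. 115.] [516. -81. 112.]
206 168 [506. -81. 110.] [39 40 42] [496. -80. 110.] [516. -80. 108.]
207 171 [507. -63.  93.] [44 46 48] [496. -80. 107.] [517. -56.  86.]
208 174 [507. -61.  88.] [38 39 41] [497. -59.  88.] [517. -56.  83.]
209 177 [507. -64.  87.] [35 36 38] [497. -56.  81.] [517. -54.  79.]
210 180 [507. -62.  82.] [36 37 39] [497. -58.  80.] [517. -57.
[... 1083 characters left out ...]
  50.]
{'time': 4.3, 'qpos': array([-9.32221175e-02,  3.29769888e-01, -3.50533107e-01,  8.90710051e-01,
        1.02573206e-04,  3.00058041e+00]), 'qd': array([-1.34090626e-03, -2.93861701e-03, -5.28980613e-03,  1.12987861e-04,
        9.12567398e-04, -7.75460454e-06]), 'effort': array([ 2.44521734e-02, -5.50045466e+01,  2.89959240e+01, -4.71054751e-02,
        2.26786382e-03,  2.19137524e-03]), 'position': array([506.77093913, -47.34424188,  24.9707421 ]), 'ee_rot': array([-3.14146064e+00,  2.00152449e-04,  4.77901289e-02]), 'ft_force': array([ 0.8107542 , -0.79723903, -0.60172851]), 'moment': array([-0.00272518, -0.01284231,  0.001728  ]), 'grasp_force': 0.0, 'width': 0.003269637544368495}
```

The fingertip really ends at z≈63 by the camera depth, at crop (192,192) above the roller. The reported z is 25. The roller has not moved and there is no contact force, so the tip is about 38 mm higher than reported. I back off and descend in stages, checking against the camera.

>>> apply_moves(
  steps="-11 0 0 0 0 0 0; -12 0 0 0 0 0 0; -11 0 0 0 0 0 0; 0 0 10 0 0 0 0; 0 0 10 0 0 0 0; 0 0 0 0 0 0 0; 0 0 0 0 0 0 0",
)

```text
time: 5.0
position: [472.8, -49.0, 4.5]
ee_rot: [-3.141, 0.001, 0.048]
ft_force: [0.8, 0.6, -0.6]
width: 0.001
grasp_force: 0.0
```

```bash
cat > tip.py <<'E'
from h import *
o=ctrl.observe(); p=o['position']; print(p.round(1),o['ft_force'].round(1))
s=cam('side'); W=cloud(s);F=s['frame'].astype(int)
dark=(F.max(-1)-F.min(-1)<25)&(F.max(-1)<110)
m=dark&(abs(W[...,0]-p[0])<16)&(abs(W[...,1]-p[1])<18)&(W[...,2]>p[2]-5)&(W[...,2]<p[2]+80)&(W[...,2]>15)
A=W[m]; print(len(A),'x',np.percentile(A[:,0],[3,97]).round(1),'y',np.percentile(A[:,1],[3,50,97]).round(1),'zmin',np.sort(A[:,2])[:12].round(0))
v,u=np.where(m); print('rows',v.max(),'col',u[v>v.max()-3].mean())
cv2.imwrite('pics/tip.png',cv2.resize(s['frame'][150:300,250:450,::-1],None,fx=3,fy=3,interpolation=cv2.INTER_CUBIC))
E
python3 tip.py
```

```text
[472.8 -49.    4.5] [ 0.8  0.6 -0.6]
55 x [463.  480.3] y [-66.  -63.4 -56.3] zmin [40. 40. 43. 48. 48. 49. 49. 50. 50. 50. 52. 52.]
rows 223 col 300.0833333333333
```

View pics/tip.png

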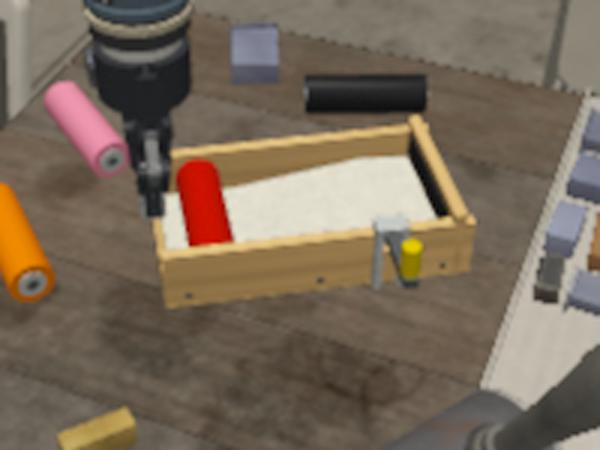

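The tip at crop (153,215) corresponds to z≈44, so the offset is about 40 mm. I descend further in small steps.

>>> apply_moves(
  steps="0 0 6 0 0 0 0; 0 0 5 0 0 0 0; 0 0 5 0 0 0 0; 0 0 0 0 0 0 0; 0 0 0 0 0 0 0",
)

```text
time: 5.55
position: [472.7, -49.0, -11.2]
ee_rot: [-3.141, 0.001, 0.048]
ft_force: [0.8, 0.5, 0.5]
width: -0.002
grasp_force: 0.0
```

```bash
python3 tip.py; python3 - <<'E'
from h import *
s=dict(np.load('side.npz'))
for z in (20,25,30,35): print(z,((proj(s,[465,-63,z])-[250,150]+.5)*3-.5).round(0),((proj(s,[483,-63,z])-[250,150]+.5)*3-.5).round(0))
cv2.imwrite('pics/tip.png',cv2.resize(s['frame'][190:250,270:350,::-1],None,fx=8,fy=8,interpolation=cv2.INTER_CUBIC))
for z in (20,25,30,35): print(z,((proj(s,[465,-63,z])-[270,190]+.5)*8-.5).round(0),((proj(s,[483,-63,z])-[270,190]+.5)*8-.5).round(0))
E
```

```text
[472.7 -49.  -11.2] [0.8 0.5 0.5]
50 x [462.1 479.8] y [-66.4 -64.1 -56.3] zmin [26. 28. 31. 33. 34. 34. 35. 35. 36. 37. 37. 38.]
rows 227 col 300.4375
20 [147. 242.] [168. 241.]
25 [147. 238.] [168. 236.]
30 [147. 234.] [168. 232.]
35 [146. 229.] [167. 227.]
20 [234. 327.] [290. 323.]
25 [233. 315.] [289. 311.]
30 [232. 304.] [288. 299.]
35 [231. 292.] [287. 287.]
```

View pics/tip.png

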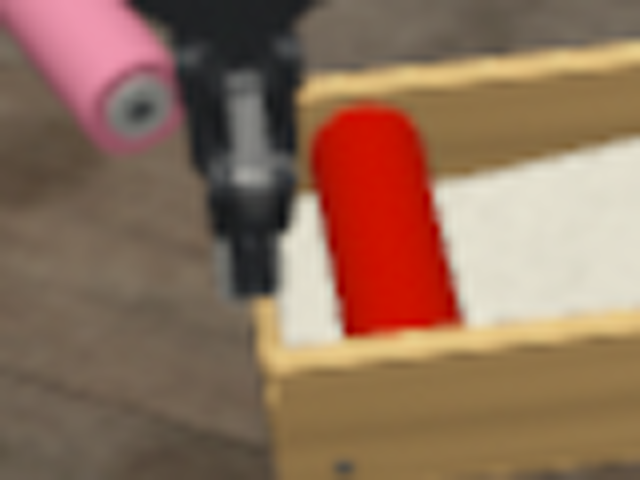

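The tip bottom at crop (250,298) gives z≈30, so the offset is about 41 mm. I go down another 6 mm and advance gently.

>>> apply_moves(
  steps="0 0 3 0 0 0 0; 0 0 3 0 0 0 0; 1 0 0 0 0 0 0; 2 0 0 0 0 0 0; 3 0 0 0 0 0 0; 3 0 0 0 0 0 0; 2 0 0 0 0 0 0; 2 0 0 0 0 0 0",
)

```text
time: 6.4
position: [483.7, -48.5, -16.4]
ee_rot: [3.141, 0.003, 0.047]
ft_force: [-9.4, -1.3, 17.8]
width: 0.003
grasp_force: 8.5
```

Upward force says the tip is on the front lip, which is 20 mm high. That makes the offset about 37 mm. I lift 4 mm.

>>> apply_moves(
  steps="0 0 -3 0 0 0 0; 0 0 -1 0 0 0 0; 0 0 0 0 0 0 0",
)

```text
time: 6.7
position: [486.1, -48.4, -13.0]
ee_rot: [-3.142, -0.0, 0.048]
ft_force: [0.3, 0.6, -0.7]
width: -0.0
grasp_force: 0.0
```

```bash
python3 m.py s3.png; python3 - <<'E'
from h import *
s=dict(np.load('side.npz')); cv2.imwrite('pics/tip2.png',cv2.resize(s['frame'][190:250,270:350,::-1],None,fx=8,fy=8,interpolation=cv2.INTER_CUBIC))
E
```

```text
[486.1 -48.4 -13. ] [ 0.27  0.62 -0.7 ]
top 11 x [-99.4 -77.9 -66.1] y 55.2 59.0 ztop 345.6 xtop -101.9 slope -73.6
side 351 x [-104.3  -86.   -69.4] y -65.1 58.2 ztop 97.1 xtop -104.5 slope 4.9
```

View pics/tip2.png

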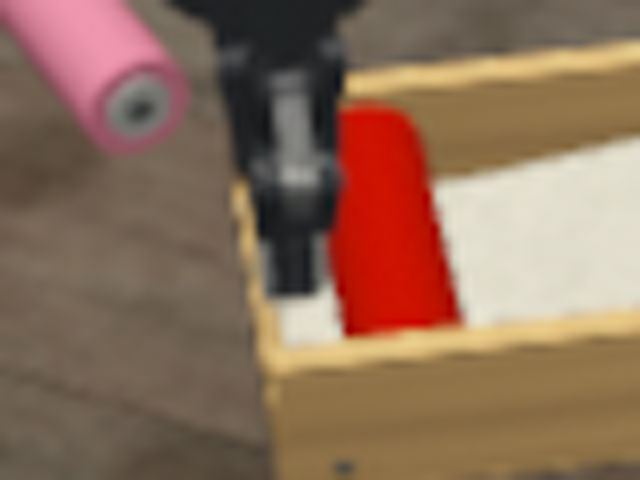

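The finger stands inside the rack, right behind the roller, at crop (300,290). Now the push starts.

>>> apply_moves(
  steps="2 0 0 0 0 0 0; 2 0 0 0 0 0 0; 3 0 0 0 0 0 0; 3 0 0 0 0 0 0; 3 0 0 0 0 0 0; 3 0 0 0 0 0 0; 3 0 0 0 0 0 0; 3 0 0 0 0 0 0",
)

```text
time: 7.65
position: [508.1, -47.3, -13.0]
ee_rot: [-3.141, 0.0, 0.048]
ft_force: [0.1, 0.3, 0.3]
width: -0.001
grasp_force: 0.0
```

```bash
sed -i "s/(W\[...,2\]>15)/(W[...,2]>15)\&(W[...,2]<85)/; s/('top','side')/('side',)/" m.py; python3 m.py
```

```text
[508.1 -47.3 -13. ] [0.14 0.27 0.32]
side 316 x [-81.7 -63.4 -47.9] y -56.9 59.7 ztop 52.0 xtop -83.0 slope 4.8
```

The roller has moved 21 mm, straight, and pushes as expected. I continue up the ramp.

>>> apply_moves(
  steps="3 0 0 0 0 0 0; 3 0 0 0 0 0 0; 3 0 0 0 0 0 0; 3 0 -0.4 0 0 0 0; 3 0 -0.5 0 0 0 0; 3 0 -0.5 0 0 0 0; 3 0 -0.5 0 0 0 0; 3 0 -0.5 0 0 0 0",
)

```text
time: 8.5
position: [532.0, -46.2, -10.6]
ee_rot: [-3.141, 0.0, 0.048]
ft_force: [-0.9, -0.4, 0.3]
width: 0.002
grasp_force: 0.5
```

>>> apply_moves(
  steps="3 0 -0.5 0 0 0 0; 3 0 -0.5 0 0 0 0; 3 0 -0.5 0 0 0 0; 3 0 -0.5 0 0 0 0; 3 0 -0.5 0 0 0 0; 3 0 -0.5 0 0 0 0; 3 0 -0.5 0 0 0 0; 3 0 -0.5 0 0 0 0",
)

```text
time: 9.3
position: [556.0, -45.0, -6.6]
ee_rot: [-3.142, 0.0, 0.048]
ft_force: [-1.2, 0.3, 0.7]
width: 0.004
grasp_force: 0.5
```

```bash
python3 m.py
```

```text
[556.  -45.   -6.6] [-1.17  0.33  0.7 ]
side 301 x [-33.8 -15.8  -1.4] y -63.1 56.1 ztop 57.8 xtop -34.5 slope 5.8
```

>>> apply_moves(
  steps="3 0 -0.5 0 0 0 0; 3 0 -0.5 0 0 0 0; 3 0 -0.5 0 0 0 0; 3 0 -0.5 0 0 0 0; 3 0 -0.5 0 0 0 0; 3 0 -0.5 0 0 0 0; 3 0 -0.5 0 0 0 0; 3 0 -0.4 0 0 0 0",
)

```text
time: 10.15
position: [580.0, -43.9, -2.7]
ee_rot: [-3.142, 0.0, 0.048]
ft_force: [-1.2, -0.8, 0.7]
width: -0.0
grasp_force: 0.5
```

>>> apply_moves(
  steps="3 0 -0.5 0 0 0 0; 3 0 -0.5 0 0 0 0; 3 0 -0.4 0 0 0 0; 3 0 -0.5 0 0 0 0; 3 0 -0.5 0 0 0 0; 3 0 -0.4 0 0 0 0; 3 0 -0.5 0 0 0 0; 3 0 -0.4 0 0 0 0",
)

```text
time: 10.95
position: [603.9, -42.7, 1.0]
ee_rot: [-3.142, 0.0, 0.048]
ft_force: [-1.4, -1.8, 0.7]
width: -0.004
grasp_force: 0.5
```

```bash
python3 m.py
```

```text
[603.9 -42.7   1. ] [-1.42 -1.78  0.75]
side 300 x [13.5 31.  46.5] y -65.5 55.7 ztop 64.5 xtop 33.9 slope 6.1
```

>>> apply_moves(
  steps="3 0 -0.5 0 0 0 0; 3 0 -0.5 0 0 0 0; 3 0 -0.5 0 0 0 0; 3 0 -0.5 0 0 0 0; 3 0 -0.5 0 0 0 0; 3 0 -0.5 0 0 0 0; 3 0 -0.4 0 0 0 0; 2 0 -0.3 0 0 0 0",
)

```text
time: 11.8
position: [627.0, -41.6, 4.7]
ee_rot: [-3.142, -0.0, 0.048]
ft_force: [-1.1, 0.9, 0.3]
width: -0.002
grasp_force: 0.5
```

>>> apply_moves(
  steps="2 0 -0.3 0 0 0 0; 2 0 -0.3 0 0 0 0; 2 0 -0.3 0 0 0 0; 2 0 0 0 0 0 0; 2 0 0 0 0 0 0; 2 0 0 0 0 0 0; 2 0 0 0 0 0 0; 2 0 0 0 0 0 0",
)

```text
time: 12.6
position: [642.9, -40.9, 5.6]
ee_rot: [-3.141, -0.0, 0.048]
ft_force: [-0.2, 0.5, -1.3]
width: -0.002
grasp_force: 0.0
```

```bash
python3 m.py
```

```text
[642.9 -40.9   5.6] [-0.24  0.45 -1.3 ]
side 362 x [65.6 81.9 99.4] y -65.1 55.4 ztop 68.3 xtop 84.6 slope 1.7
```

>>> apply_moves(
  steps="2 0 0 0 0 0 0; 2 0 0 0 0 0 0; 2 0 0 0 0 0 0; 2 0 0 0 0 0 0; 2 0 0 0 0 0 0; 2 0 0 0 0 0 0; 1 0 0 0 0 0 0; 1 0 0 0 0 0 0",
)

```text
time: 13.45
position: [656.7, -40.2, 5.6]
ee_rot: [-3.142, 0.0, 0.048]
ft_force: [-0.3, 0.2, -0.5]
width: 0.001
grasp_force: 0.0
```

```bash
python3 m.py
```

```text
[656.7 -40.2   5.6] [-0.27  0.21 -0.47]
side 309 x [ 70.1  87.  106.9] y -65.9 58.8 ztop 68.0 xtop 89.0 slope 5.5
```

The roller is parked at x≈88 and does not run back. I back off, rise, and move outside the knob.

>>> apply_moves(
  steps="-3 0 0 0 0 0 0; -4 0 0 0 0 0 0; 0 0 -20 0 0 0 0; 0 0 -30 0 0 0 0; 0 0 -30 0 0 0 0; 0 0 0 0 0 0 0; 0 20 0 0 0 0 0; 0 30 0 0 0 0 0",
)

```text
time: 14.3
position: [651.7, -89.6, 85.6]
ee_rot: [-3.141, 0.0, 0.05]
ft_force: [0.6, -0.9, 0.2]
width: 0.002
grasp_force: 0.0
```

>>> apply_moves(
  steps="4 35 0 0 0 0 0; 4 35 0 0 0 0 0; 1 30 0 0 0 0 0; 0 12 0 0 0 0 0; 0 0 0 0 0 0 0; 0 0 0 0 0 0 0",
)

```text
time: 14.9
position: [665.9, -201.1, 85.2]
ee_rot: [-3.141, 0.001, 0.048]
ft_force: [-0.4, -0.1, -0.1]
width: -0.003
grasp_force: 0.0
```

```bash
python3 m.py s5.png
```

```text
[ 665.9 -201.1   85.2] [-0.36 -0.06 -0.1 ]
side 275 x [69.6 77.2 93.7] y -61.7 65.9 ztop 67.6 xtop 84.0 slope 2.9
```

View pics/s5.png

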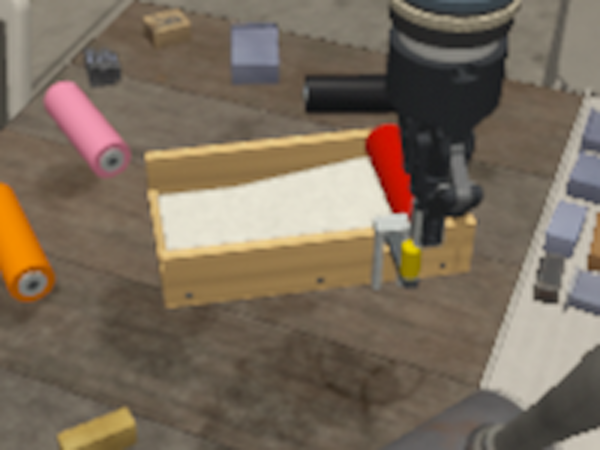

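The roller is parked at crop (390,170). The fingertips are at (428,240), above and beside the knob at (411,260). I check the finger and knob positions by depth before descending.

```bash
python3 - <<'E'
from h import *
s=dict(np.load('side.npz')); W=cloud(s);F=s['frame'].astype(int)
for v in range(217,236,2): print(v,[ (tuple(W[v,u].round(0).astype(int)) if W[v,u,0]==W[v,u,0] else None) for u in (385,387,389,391,394,397)])
for z in (115,120,125): print(z,[((proj(s,[x,-215,z])-[250,150]+.5)*3-.5).round(0) for x in (655,677)])
E
```

```text
217 [(np.int64(682), np.int64(-85), np.int64(61)), (np.int64(685), np.int64(-91), np.int64(66)), (np.int64(653), np.int64(-212), np.int64(168)), (np.int64(656), np.int64(-217), np.int64(172)), (np.int64(656), np.int64(-238), np.int64(189)), (np.int64(657), np.int64(-254), np.int64(202))]
219 [(np.int64(680), np.int64(-92), np.int64(61)), (np.int64(684), np.int64(-96), np.int64(63)), (np.int64(654), np.int64(-211), np.int64(162)), (np.int64(657), np.int64(-215), np.int64(165)), (np.int64(656), np.int64(-239), np.int64(185)), (np.int64(656), np.int64(-256), np.int64(199))]
221 [(np.int64(679), np.int64(-100), np.int64(61)), (np.int64(655), np.int64(-196), np.int64(143)), (np.int64(656), np.int64(-208), np.int64(154)), (np.int64(653), np.int64(-229), np.int64(171)), (np.int64(656), np.int64(-240), np.int64(181)), (np.int64(659), np.int64(-250), np.int64(189))]
223 [(np.int64(676), np.int64(-111), np.int64(64)), (np.int64(654), np.int64(-200), np.int64(141)), (np.int64(656), np.int64(-207), np.int64(148)), (np.int64(660), np.int64(-211), np.int64(150)), (np.int64(657), np.int64(-238), np
[... 1201 characters left out ...]
(660), np.int64(-171), np.int64(87)), (np.int64(665), np.int64(-171), np.int64(86)), (np.int64(669), np.int64(-172), np.int64(87)), (np.int64(693), np.int64(-113), np.int64(31)), (np.int64(701), np.int64(-112), np.int64(30)), (np.int64(708), np.int64(-113), np.int64(30))]
235 [(np.int64(660), np.int64(-173), np.int64(82)), (np.int64(665), np.int64(-174), np.int64(82)), (np.int64(670), np.int64(-172), np.int64(80)), (np.int64(694), np.int64(-112), np.int64(23)), (np.int64(701), np.int64(-113), np.int64(23)), (np.int64(709), np.int64(-112), np.int64(22))]
115 [array([415., 262.]), array([445., 259.])]
120 [array([416., 257.]), array([446., 254.])]
125 [array([416., 251.]), array([447., 249.])]
```

The finger is lined up with the knob in x (655–677), with about a 13 mm gap in y. I descend 56 mm and push.

>>> apply_moves(
  steps="0 0 25 0 0 0 0; 0 0 21 0 0 0 0; 0 0 10 0 0 0 0; 0 0 0 0 0 0 0; 0 -4 0 0 0 0 0; 0 -4 0 0 0 0 0; 0 -3 0 0 0 0 0; 0 -3 0 0 0 0 0",
)

```text
time: 15.8
position: [666.1, -187.6, 30.4]
ee_rot: [3.141, -0.001, 0.048]
ft_force: [0.1, -0.3, -0.1]
width: 0.004
grasp_force: 0.0
```

>>> apply_moves(
  steps="0 -4 0 0 0 0 0; 0 -4 0 0 0 0 0; 0 -4 0 0 0 0 0; 0 -3 0 0 0 0 0; 0 -3 0 0 0 0 0; 0 -3 0 0 0 0 0",
)

```text
time: 16.4
position: [664.7, -166.8, 29.6]
ee_rot: [-3.142, -0.0, 0.048]
ft_force: [0.5, -0.5, 1.1]
width: -0.003
grasp_force: 0.8
```

>>> apply_moves(
  steps="0 -2 0 0 0 0 0; 0 -2 0 0 0 0 0; 0 -2 0 0 0 0 0; 0 -1 0 0 0 0 0",
)

```text
time: 16.8
position: [664.4, -159.8, 29.6]
ee_rot: [-3.141, 0.0, 0.048]
ft_force: [-0.5, -1.8, 1.3]
width: 0.001
grasp_force: 0.8
```

```bash
cat > k.py <<'E'
from h import *
print(ctrl.observe()['ft_force'].round(1))
for n in('side','top'):
    im=cam(n); W=cloud(im); H=cv2.cvtColor(im['frame'],cv2.COLOR_RGB2HSV).astype(int)
    roi=(abs(W[...,0]-665)<20)&(abs(W[...,1]+150)<50)&(W[...,2]>57)&(W[...,2]<95)
    y=(abs(H[...,0]-27)<6)&(H[...,1]>150)&(H[...,2]>90)&roi; k=W[y]
    print(n,len(k),k.mean(0).round(1) if len(k) else '', k[:,1].min().round(1) if len(k) else '',k[:,1].max().round(1) if len(k) else '')
E
python3 k.py
```

```text
[-0.5 -1.8  1.3]
side 0   
top 0
```

Still only the sliding friction. I continue in small steps until the end stop is felt.

>>> apply_moves(
  steps="0 -1 0 0 0 0 0; 0 -1 0 0 0 0 0; 0 -1 0 0 0 0 0",
)

```text
time: 17.2
position: [664.2, -157.9, 29.6]
ee_rot: [3.14, 0.0, 0.047]
ft_force: [-0.0, -7.3, -1.4]
width: 0.001
grasp_force: 4.0
```

>>> apply_moves(
  steps="0 -1 0 0 0 0 0; 0 -1 0 0 0 0 0",
)

```text
time: 17.4
position: [664.2, -157.7, 29.6]
ee_rot: [3.137, 0.0, 0.046]
ft_force: [1.4, -15.9, -1.0]
width: 0.004
grasp_force: 7.7
```

The end stop is firm at y≈-158, exactly the predicted home position. I retreat and check.

>>> apply_moves(
  steps="0 4 0 0 0 0 0; 0 15 0 0 0 0 0; 0 25 0 0 0 0 0; 0 0 -35 0 0 0 0; 0 0 -40 0 0 0 0; -40 0 -20 0 0 0 0; -45 10 0 0 0 0 0; -45 20 0 0 0 0 0",
)

```text
time: 18.2
position: [536.9, -234.9, 125.2]
ee_rot: [-3.141, -0.001, 0.05]
ft_force: [-0.3, -0.4, 0.0]
width: 0.001
grasp_force: 0.0
```

>>> apply_moves(
  steps="-45 20 0 0 0 0 0; -45 20 0 0 0 0 0; -45 20 0 0 0 0 0; -30 20 0 0 0 0 0; 0 0 0 0 0 0 0",
)

```text
time: 18.7
position: [373.4, -324.8, 125.0]
ee_rot: [-3.142, 0.001, 0.044]
ft_force: [0.1, -0.0, 0.4]
width: 0.004
grasp_force: 0.0
```

```bash
python3 k.py; python3 m.py; python3 - <<'E'
from h import *
t=cam('top')['frame'][100:250,180:480,::-1]; s=cam('side')['frame'][140:290,220:460,::-1]
a=cv2.resize(t,(600,300),interpolation=cv2.INTER_CUBIC); b=cv2.resize(s,(480,300),interpolation=cv2.INTER_CUBIC)
cv2.imwrite('pics/fin.png',np.vstack([a,np.pad(b,((0,0),(0,120),(0,0)))]))
E
```

```text
[ 0.1 -0.   0.4]
side 75 [ 664.  -141.5   76.1] -148.6 -103.4
top 0   
[ 376.4 -323.7  124.9] [ 0.84 -0.48 -0.43]
side 452 x [ 69.9  83.6 105.4] y -65.5 66.2 ztop 68.0 xtop 88.7 slope -1.8
```

View pics/fin.png

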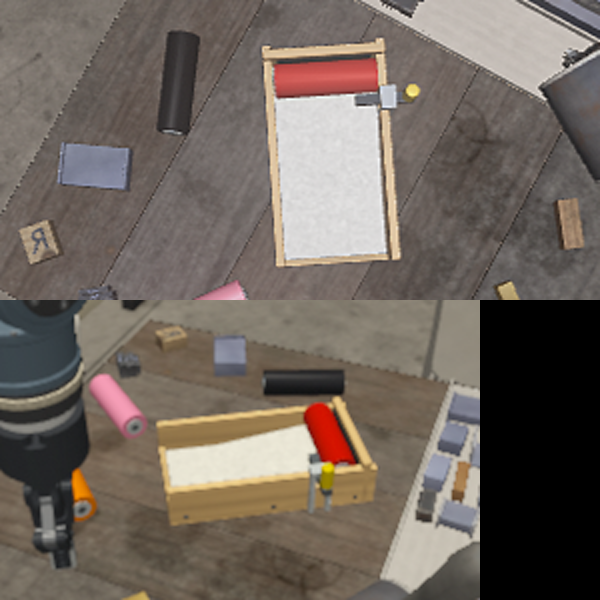

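The top view shows the roller against the stop at (327,76), with the bolt lying across the track behind it at (368,100). The knob is at (412,92), which gives y≈-135, the home position. The bystanders in view have not moved and the arm is clear.

```bash
python3 -c "
from workcell import ctrl
print(ctrl.close_job())"
```

```text
the job is handed in; nothing more can be done
None
```

The red roller is parked against the stop, the bolt was pushed to its end stop behind it, and the job is handed in at about 19 s; on the way in, the fingertips briefly pressed the rack's front lip with about 20 N.

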